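# Pack the cassette box after suturing class

## Task

Pack the cassettes into the grey kit box, upright and with nothing above its rim: all the blue-lidded tall ones in the deep channel (one may have been left in the shallow channel by mistake) and all the yellow flat ones in the shallow channel. Once they are in, slide the red-tabbed follower up until the tall row is tight against the far end wall, then back it off about half a centimetre so that the row is not squeezed; finally, as a check, sweep the bar over the rim to its far stop and bring it back to its parking place, freeing any cassette it catches on. The tall cassettes hold glass, so grip them lightly (10 to 15 N), and leave the other things on the table alone.

Things in the scene. Friction and masses are not known exactly. Their poses are not given: they have to be found in the camera images.
- box: grey kit box, fixed, outside 158 (x) x 218 (y) x 64 mm high to the rim; origin: centre of its underside; walls 6 mm. Two channels run along y, each 70 wide, 206 mm long inside: the deep one (centre x -38 mm, floor 6 mm up) and the shallow one (x +38 mm, white floor 22 mm up). The wall at the -y end of the deep one is only 24 mm high. Bar rails at x -88 and +88, from y -184 to +118 mm.
- deep_mid (a point): middle of the deep channel's floor, axes as the box's; a tall cassette standing in here tops out 4 mm below the rim
- shallow_mid (a point): middle of the shallow channel's floor, axes as the box's; a flat cassette in here tops out 4 mm below the rim, a tall one stands 12 mm proud of it
- deep_end (a point): inner face of the deep channel's end wall at the box's +y end, at floor level, mid-width: the row of tall cassettes is packed against this wall
- follower (a joint): travel in m of the follower (aluminium L-shaped bookend, 64 wide x 36 x 24 mm high, in the deep channel) from its stop at the box's -y end (0) to 0.12 towards +y, along the box's y; slides with about 1 N of friction and stays where it is left; pushes loose cassettes along
- follower_face (a point): mid-width on the follower's +y face, the one that meets the cassettes, 12 mm above the channel floor; axes as the box's
- follower_tab (a point): centre of the top of the follower's red grip tab, 40 (x) x 12 (y) mm, free for 30 mm down to the height of the face plate, which stands 12 mm ahead of it; it lies 26 mm behind (-y) the follower's face and 4 mm below the rim
- bar (a joint): travel in m of the sweep bar (aluminium bar 14 mm wide across the whole box, underside 2 mm above the rim) from its parking place 56 mm outside the box's -y end (0) to the far stop over the +y end wall (0.270), along the box's y; friction about 1.2 N, stays where it is left; it catches on whatever stands above the rim
- bar_tab (a point): centre of the top of the black grip tab in the middle of the sweep bar, tab 40 (x) x 12 (y) x 28 mm high above the bar; its top is 40 mm above the rim
- tall1: tall cassette: white box 58 (x) x 40 (y) x 24 mm high with blue lid and amber glass windows, and on its top a blue upright grip tab 40 (x) x 12 (y) x 30 mm, overall height 54 mm, 0.1 to 0.17 kg; holds glass vials, fragile: more than 40 N of finger force on one pad breaks it, 10 to 15 N carries it. Origin: centre of its underside; z up; it looks the same turned half round. May be absent (None).
- tall2: tall cassette: white box 58 (x) x 40 (y) x 24 mm high with blue lid and amber glass windows, and on its top a blue upright grip tab 40 (x) x 12 (y) x 30 mm, overall height 54 mm, 0.1 to 0.17 kg; holds glass vials, fragile: more than 40 N of finger force on one pad breaks it, 10 to 15 N carries it. Origin: centre of its underside; z up; it looks the same turned half round. May be absent (None).
- tall3: tall cassette: white box 58 (x) x 40 (y) x 24 mm high with blue lid and amber glass windows, and on its top a blue upright grip tab 40 (x) x 12 (y) x 30 mm, overall height 54 mm, 0.1 to 0.17 kg; holds glass vials, fragile: more than 40 N of finger force on one pad breaks it, 10 to 15 N carries it. Origin: centre of its underside; z up; it looks the same turned half round. May be absent (None).
- flat1: flat cassette: yellow box 58 (x) x 40 (y) x 8 mm high with a yellow upright grip tab 40 (x) x 12 (y) x 30 mm on top, overall height 38 mm, about 0.06 kg. Origin: centre of its underside; z up; same turned half round. May be absent (None).
- flat2: flat cassette: yellow box 58 (x) x 40 (y) x 8 mm high with a yellow upright grip tab 40 (x) x 12 (y) x 30 mm on top, overall height 38 mm, about 0.06 kg. Origin: centre of its underside; z up; same turned half round. May be absent (None).
- pad: bystander: pink suture practice pad on a clear plate, 90 x 130 x 20 mm; origin: at its underside. Leave alone.
- jar: bystander: clear jar with blue cap, 56 mm across, 65 mm high; origin: at its underside. Leave alone.
- forceps: bystander: steel forceps 130 mm long, 5 mm thick; origin: at its underside. Leave alone.
- brush: bystander: cleaning brush lying on the table; origin: at its underside. Leave alone.
- tape: bystander: white roll of tape, 70 mm across, 20 mm high; origin: at its underside. Leave alone.
- bottle: bystander: green glass bottle, 52 mm across, 120 mm high; origin: at its underside. Leave alone.
There are look-alikes about, which are no part of the job. Leave any green or turquoise look-alike of the tall1 alone.

How it is judged (in metres and radians):
On the way, in this order (a step that is already met when the one before it is completed fails the run):
1. all cassettes in their channels and the follower slid up until the tall row is tight between it and the end wall (x of tall1 in the frame of deep_mid between -0.009 and 0.009 m and z of tall1 in the frame of deep_mid between -0.004 and 0.003 m and angle between each of tall1, tall2, tall3, flat1, flat2's own z axis and vertical below 0.08 rad and x of tall2 in the frame of deep_mid between -0.009 and 0.009 m and z of tall2 in the frame of deep_mid between -0.004 and 0.003 m and x of tall3 in the frame of deep_mid between -0.009 and 0.009 m and z of tall3 in the frame of deep_mid between -0.004 and 0.003 m and x of flat1 in the frame of shallow_mid between -0.009 and 0.009 m and y of flat1 in the frame of shallow_mid between -0.09 and 0.09 m and z of flat1 in the frame of shallow_mid between -0.004 and 0.003 m and x of flat2 in the frame of shallow_mid between -0.009 and 0.009 m and y of flat2 in the frame of shallow_mid between -0.09 and 0.09 m and z of flat2 in the frame of shallow_mid between -0.004 and 0.003 m and y of each of tall1, tall2, tall3 in the frame of follower_face above 0.015 m and y of any of tall1, tall2, tall3 in the frame of deep_end above -0.0225 m and (horizontal distance between tall1 and tall2 below 0.0475 m or horizontal distance between tall1 and tall3 below 0.0475 m) and (horizontal distance between tall2 and tall1 below 0.0475 m or horizontal distance between tall2 and tall3 below 0.0475 m) and (horizontal distance between tall3 and tall1 below 0.0475 m or horizontal distance between tall3 and tall2 below 0.0475 m) and y of any of tall1, tall2, tall3 in the frame of follower_face below 0.0218 m), for 0.1 s.
2. follower backed off, leaving a gap of 2.5 to 11 mm (x of tall1 in the frame of deep_mid between -0.009 and 0.009 m and z of tall1 in the frame of deep_mid between -0.004 and 0.003 m and angle between each of tall1, tall2, tall3, flat1, flat2's own z axis and vertical below 0.08 rad and x of tall2 in the frame of deep_mid between -0.009 and 0.009 m and z of tall2 in the frame of deep_mid between -0.004 and 0.003 m and x of tall3 in the frame of deep_mid between -0.009 and 0.009 m and z of tall3 in the frame of deep_mid between -0.004 and 0.003 m and x of flat1 in the frame of shallow_mid between -0.009 and 0.009 m and y of flat1 in the frame of shallow_mid between -0.09 and 0.09 m and z of flat1 in the frame of shallow_mid between -0.004 and 0.003 m and x of flat2 in the frame of shallow_mid between -0.009 and 0.009 m and y of flat2 in the frame of shallow_mid between -0.09 and 0.09 m and z of flat2 in the frame of shallow_mid between -0.004 and 0.003 m and y of any of tall1, tall2, tall3 in the frame of deep_end above -0.026 m and (horizontal distance between tall1 and tall2 below 0.0475 m or horizontal distance between tall1 and tall3 below 0.0475 m) and (horizontal distance between tall2 and tall1 below 0.0475 m or horizontal distance between tall2 and tall3 below 0.0475 m) and (horizontal distance between tall3 and tall1 below 0.0475 m or horizontal distance between tall3 and tall2 below 0.0475 m) and y of each of tall1, tall2, tall3 in the frame of follower_face above 0.0225 m and y of any of tall1, tall2, tall3 in the frame of follower_face below 0.031 m), for 0.2 s.
3. sweep bar drawn over the box to its far stop (x of tall1 in the frame of deep_mid between -0.009 and 0.009 m and z of tall1 in the frame of deep_mid between -0.004 and 0.003 m and angle between each of tall1, tall2, tall3, flat1, flat2's own z axis and vertical below 0.08 rad and x of tall2 in the frame of deep_mid between -0.009 and 0.009 m and z of tall2 in the frame of deep_mid between -0.004 and 0.003 m and x of tall3 in the frame of deep_mid between -0.009 and 0.009 m and z of tall3 in the frame of deep_mid between -0.004 and 0.003 m and x of flat1 in the frame of shallow_mid between -0.009 and 0.009 m and y of flat1 in the frame of shallow_mid between -0.09 and 0.09 m and z of flat1 in the frame of shallow_mid between -0.004 and 0.003 m and x of flat2 in the frame of shallow_mid between -0.009 and 0.009 m and y of flat2 in the frame of shallow_mid between -0.09 and 0.09 m and z of flat2 in the frame of shallow_mid between -0.004 and 0.003 m and value of joint bar above 0.26 m), for 0.1 s.
4. sweep bar back at its parking place (value of joint bar below 0.015 m), for 0.1 s.
At the end, for the whole second after the job is handed in: All cassettes upright on their own channel's floor (within 3 mm); the tall ones in one row, gaps under 6 mm, within 6 mm of the end wall; the follower 2.5 to 11 mm short of the row; the sweep bar within 15 mm of its parked stop; all at rest (all of step 2 and value of joint bar below 0.015 m and linear speed of each of tall1, tall2, tall3, flat1, flat2 below 0.02 m/s); the robot touches nothing.
It fails at once if a bystander disturbed (moved over 40 mm) (distance of any of pad, jar, forceps, brush, tape, bottle from where it was at the start of the episode above 0.04 m).
It fails at once if a tall cassette squeezed: over 40 N on a finger pad (80 N over both) (contact force between the fingers and tall1 above 80 N or contact force between the fingers and tall2 above 80 N or contact force between the fingers and tall3 above 80 N).
Of tall1, tall2, tall3 only 2 to 3 are there at a start; the rules pass over those that are not, and their reading is None.
Of flat1, flat2 only 1 to 2 are there at a start; the rules pass over those that are not, and their reading is None.
At some moment in a run one of tall1, tall2, tall3, flat1, flat2 may be knocked a few centimetres aside while the robot is not near it.
It also fails if it takes over 210 s, if anything falls off the work surface, if the arm or the gripper's body presses on something with over 40 N, if the wrist force passes 120 N, or if a joint passes its speed limit or range.

## Robot

A 6-joint arm with a two-finger parallel gripper is mounted at the origin on the work surface. World frame = base frame: x ahead of the robot, y to its left, z up, the work surface at z = 0. Lengths are in mm, angles in rad, forces in N, time in s.
With the tool pointing down it reaches from about 275 to 750 mm from the base axis. Payload 10.2 kg.
Tool frame: the origin (TCP) lies between the finger pads; the fingertips stand 8 mm ahead of it and the grasp point (between the pads) lies 11 mm behind it; z points along the fingers, x is the direction in which the jaws open and shut, and the axes are right-handed (so a half turn about z gives the same grasp; the last joint's range is limited). The gripper opens to 85 mm and grips with 20 to 120 N. Pads are 22 mm wide; open, the fingers measure 114 mm over their backs; the gripper's body (76 mm by 85 mm) begins 54 mm behind the grasp point. The pads swing forward as they close: fully open they stand 13 mm farther back than shut.
Start: joints at [-1.353, 0.313, 1.498, -0, 1.331, -0.223], TCP at [223.987, -474.828, 239.294] pointing down, gripper open.
Joint ranges: [-2.94, 2.94], [-0.97, 2.17], [0.19, 2.56], [-1.23, 4.37], [0.02, 3.11], [-2.88, 2.88]. Speed limits (rad/s): [2.39, 2.39, 3.01, 3.14, 3.14, 3.14].

## Interface

Orientations are given as a unit quaternion [w, x, y, z].
In Python, from rig import sense, eyes, ctrl gives the robot as it stands.
- The arm moves only by the tool move_arm, never from a script. Its argument "rows" is a list that holds one entry, the list of rows, each a list of 5 numbers: the shift along the tool's x, y, z in mm, then the turn about the tool's z in units of 6 degrees (1.0 is 6 degrees), then the gripper command: -1 is shut, 1 is fully open, values between are in proportion. In form: [[[dx, dy, dz, roll, jaw], ...]]. A call has 1 to 12 rows; each row is the pose to reach, as a shift and turn from the pose measured when the call began, along the tool's axes at that moment; what a row does not reach only later rows make up. A row lasts 1/8 s, in which the tool goes at most 62.5 mm and 10.7 degrees, less where a joint would pass 70% of its speed; a pose out of reach is approached as far as the arm can. A call with a gripper value outside its range is refused whole. The fingers move at their own pace and stop on an object; "squeeze" is the grip in N (left out, the last holds). Time passes only in rows, so rows that repeat a pose let the fingers close. It gives the time, the measured TCP pose, the force and the opening at its end, in the units of the state.
- sense(): the state, without advancing time (a new reading comes with each control period).
- eyes.capture(name): name is "side" or "top" or "wrist"; returns a dict with "color" (480x640x3 uint8, blue, green, red), "vertical_fov" (degrees; the focal length in pixels is half the picture's height over the tangent of half this angle, whatever the lens; pixels are square), "cx", "cy" (the principal point, pixels), "k1" (the pictures are not rectified: a ray, as slopes to the right and down, at radius r is drawn at 1 + k1 r^2 times it, then the intrinsics apply), "xyz" and "attitude" of the camera in the world. Camera axes: x right, y down, z forward; pixel columns grow to the right and rows downward; lengths in mm; the calibration is good to about 2 mm. A picture is of the moment at which its call begins. There is no depth.
- ctrl.finish_job(): hands the job in, once; it reports no verdict.
The state is a dict: "time_s": time; "joints": joint angles; "dq": joint speeds; "tau": joint torques, N m; "eef_pos": TCP position; "ee_rot": TCP orientation; "force": force on the tool from outside, world axes, zero at the start; "wrist_torque": the same for the moment, N m; "grip_width": opening from 0.0 (shut) to 1.0 (fully open).
Only numpy, scipy, OpenCV 4.12 (cv2) and the standard library are available. Lean on these libraries where they do the work, as an engineer would, in place of code of your own. Each camera call takes 0.05 s, during which the arm holds its last target. There are 200 camera calls.

## Working session

There is one attempt and no reset: what is moved stays moved. The work goes in short steps, Python scripts to look and compute and a tool call to move; the robot and the scene stay as the last step left them, time stands still between calls to the robot, and variables do not carry over. Pictures are saved under pics/ and viewed, about 12 in all and at most 16, crops included, and the job is handed in when it is done.

Besides the shell and the picture viewer there is one more tool, called after "Emit:" as a command line: name --argument value ..., lists and objects as JSON in quotes. move_arm: Moves the arm, as the interface text tells. Its arguments: {"type":"object","properties":{"rows":{"type":"array","items":{"type":"array","items":{"type":"array","items":{"type":"number"}}}},"squeeze":{"type":"number"}},"required":["rows"]}

```bash
mkdir -p pics; cat > h.py <<'E'
import numpy as np, cv2
from rig import sense, eyes, ctrl
from scipy.spatial.transform import Rotation as R
def rot(q): return R.from_quat([q[1],q[2],q[3],q[0]])
def f_of(c): return 240/np.tan(np.radians(c["vertical_fov"])/2)
def ray(c,u,v):
    f=f_of(c); x=(u-c["cx"])/f; y=(v-c["cy"])/f; a,b=x,y
    for _ in range(20):
        s=1+c["k1"]*(a*a+b*b); a,b=x/s,y/s
    return np.array(c["xyz"]), rot(c["attitude"]).apply([a,b,1])
def onz(c,u,v,z):
    o,d=ray(c,u,v); return o+d*(z-o[2])/d[2]
def proj(c,P):
    p=rot(c["attitude"]).inv().apply(np.array(P)-np.array(c["xyz"])); a,b=p[0]/p[2],p[1]/p[2]
    s=1+c["k1"]*(a*a+b*b); f=f_of(c); return np.array([c["cx"]+f*a*s,c["cy"]+f*b*s])
def tri(c1,p1,c2,p2):
    o1,d1=ray(c1,*p1);o2,d2=ray(c2,*p2)
    A=np.stack([d1,-d2],1);t=np.linalg.lstsq(A,o2-o1,rcond=None)[0]
    a,b=o1+t[0]*d1,o2+t[1]*d2; return (a+b)/2,np.linalg.norm(a-b)
import pickle
def cap(n,fn):
    c=eyes.capture(n); cv2.imwrite(f"pics/{fn}.png",c["color"]); pickle.dump(c,open(f"pics/{fn}.pkl","wb")); return c
def ld(fn): return pickle.load(open(f"pics/{fn}.pkl","rb"))
E
python3 - <<'E'
from h import *
for n in("top","side"):
    c=cap(n,n+"0"); print({k:v for k,v in c.items() if k!="color"})
print(sense())
E
```

```text
{'vertical_fov': 54.16209649614608, 'cx': 322.8832048259491, 'cy': 246.2889370496864, 'k1': -0.035591109815667855, 'xyz': array([ 338.01621773,  -67.41896093, 1190.93405134]), 'attitude': array([ 0.04490284, -0.6998241 ,  0.71166185, -0.04204014])}
{'vertical_fov': 54.9790334421389, 'cx': 318.1360014657638, 'cy': 236.0273060332045, 'k1': 0.0054157452860592635, 'xyz': array([ 49.08982471, 785.52713356, 686.05348355]), 'attitude': array([ 0.12144631, -0.21053834,  0.85081384, -0.46587575])}
{'time_s': 0.1, 'joints': array([-1.35342570e+00,  3.13421008e-01,  1.49833214e+00,  2.66310627e-05,
        1.33100720e+00, -2.23445318e-01]), 'dq': array([-0.00123782, -0.00134252, -0.00099558,  0.00135366, -0.0010043 ,
       -0.00126196]), 'tau': array([ 2.47824064e-03, -4.12897825e+01, -2.60143340e+01, -2.42811320e-04,
        3.01084030e-03,  2.43204641e-05]), 'eef_pos': array([ 223.93282215, -474.61490325,  238.78940699]), 'ee_rot': array([-4.23211295e-04,  8.44592010e-01, -5.35410119e-01, -4.02413892e-04]), 'force': array([ 0.22684274, -0.89860263, -0.83641284]), 'wrist_torque': array([0.02069579, 0.00571162, 0.01295637]), 'grip_width': 0.9973145823936677}
```

View pics/top0.png

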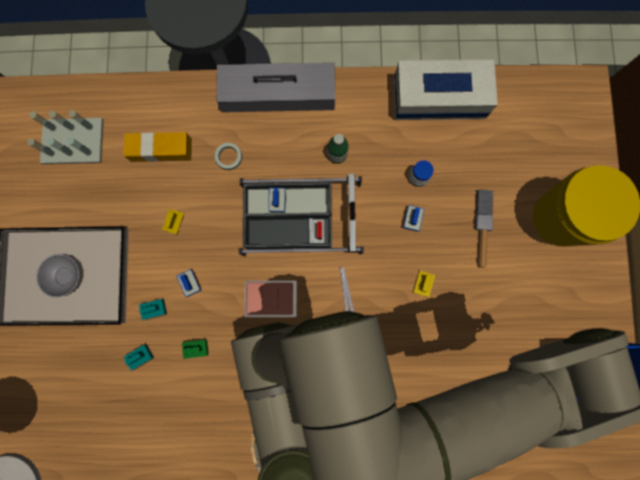

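View pics/side0.png

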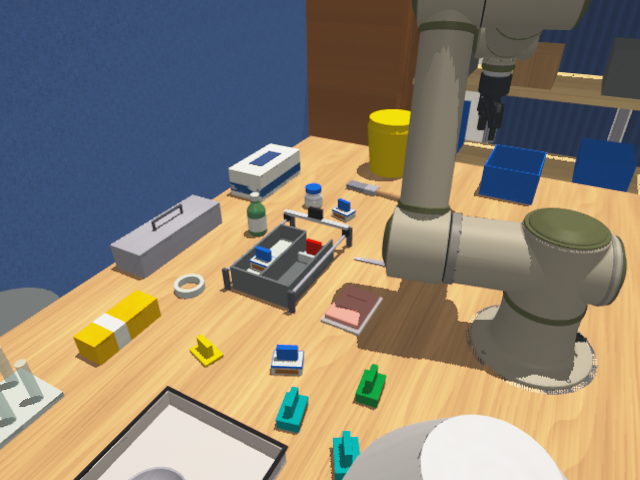

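Picture 1 (top):
- Box at about (290,215), with the bar parked on the right (352,212) and the red follower tab at (319,231).
- Blue talls at (277,198) (left in the shallow channel), (413,217) and (189,282). Yellow flats at (173,221) and (425,284).
- The green (195,348) and turquoise (152,308), (138,357) ones are look-alikes.

Picture 2 (side) shows the same: blue at (263,254), (344,207), (287,352), and flat (207,347).

```bash
python3 - <<'E'
from h import *
T,S=ld("top0"),ld("side0")
def seg(c,lo,hi,u,v,r):
    h=cv2.cvtColor(c["color"],cv2.COLOR_BGR2HSV); m=cv2.inRange(h,lo,hi); k=np.zeros_like(m); k[v-r:v+r,u-r:u+r]=1
    y,x=np.nonzero(m*k); 
    if len(x)<5: return None
    p=np.stack([x,y],1).astype(np.float32); return p.mean(0),cv2.minAreaRect(p),len(x)
B=((105,150,60),(125,255,255)); Y=((22,150,90),(32,255,255)); Rd=((0,180,80),(6,255,255)); K=((0,0,0),(180,255,35))
for n,cl,a,b in [("tS",B,(277,198),(263,254)),("tR",B,(413,217),(344,206)),("tL",B,(189,282),(287,352)),("fL",Y,(173,221),(207,347)),("fR",Y,(425,284),None),("red",Rd,(319,231),(313,246)),("bar",K,(352,212),(316,212))]:
    s=seg(T,*cl,*a,14); q=seg(S,*cl,*b,14) if b else None
    if s is None: print(n,"none");continue
    print(n,"top",s[0],np.round(s[1][1],1),round(s[1][2]),s[2],"tri",np.round(tri(T,s[0],S,q[0])[0],1) if q else onz(T,*s[0],30), round(tri(T,s[0],S,q[0])[1],1) if q else "", [np.round(onz(T,*s[0],z)[:2]) for z in (20,50)])
rim=[(246,180),(331,180),(331,248),(244,250)]
for p in rim: print(p,np.round(onz(T,*p,64)))
t=cv2.resize(T["color"][140:320,140:460],None,fx=2.5,fy=2.5,interpolation=cv2.INTER_CUBIC); cv2.imwrite("pics/c1.png",t)
E
```

```text
tS top [275.35065 196.22078] [18.  4.] 90 77 tri [602.6  50.3  59.5] 3.6 [array([614.,  55.]), array([607.,  52.])]
tR top [414.86667 215.6    ] [ 4.8 15.9] 13 75 tri [ 553.  -295.7   36. ] 2.7 [array([ 557., -298.]), array([ 552., -292.])]
tL top [185.3038  282.11392] [15.7  4.9] 63 79 tri [397.  275.9  39. ] 0.9 [array([398., 282.]), array([397., 273.])]
fL top [172.59502 221.11838] [15.8 22.5] 18 321 tri [556.5 321.2   9.8] 1.6 [array([554., 317.]), array([548., 308.])]
fR top [423.9599  283.65616] [16.8 23.3] 17 349 tri [ 384.36550563 -311.9716939    30.        ]  [array([ 385., -314.]), array([ 384., -308.])]
red top [318.91666 229.60417] [15.  3.] 90 48 tri [521.5 -54.9  43.6] 0.3 [array([525., -55.]), array([521., -55.])]
bar top [351.88235 210.17647] [15.  3.] 90 51 tri [ 559.3 -135.3   87.1] 2.4 [array([ 574., -139.]), array([ 568., -137.])]
(246, 180) [646. 123.  64.]
(331, 180) [642. -87.  64.]
(331, 248) [473. -84.  64.]
(244, 250) [472. 127.  64.]
```

View pics/c1.png

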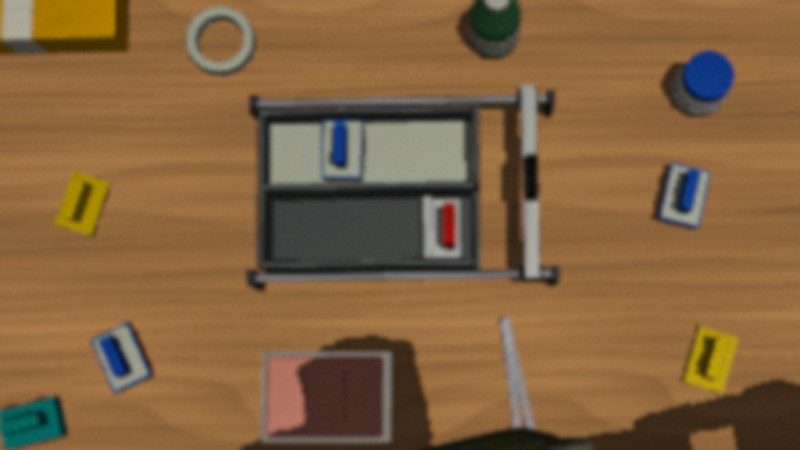

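Picture 3 (crop):
- Blue talls with white bodies are at crop (342,148) in the shallow channel, (683,195) and (121,356).
- Yellow flats are at (82,204) and (712,359).
- The turquoise one at (33,420) is a look-alike.
- Triangulated tab heights (60, 36, 39) agree with the text.

Next I move above the box for a close look.

```bash
cat >> h.py <<'E'
def go(x,y,z,phi=-90):
    """phi: world angle (deg, mod 180) of the jaw axis; prints dx dy dz roll"""
    s=sense(); q=rot(s["ee_rot"]); d=q.inv().apply(np.array([x,y,z])-s["eef_pos"]); tx=q.apply([1,0,0])
    p0=np.degrees(np.arctan2(tx[1],tx[0])); dp=(phi-p0+90)%180-90
    print("d",np.round(d,1),"roll",round(-dp/6,2),"phi",round(p0,1),"q6",round(s["joints"][5],2),"pos",np.round(s["eef_pos"],1),"t",round(s["time_s"],1),"F",np.round(s["force"],1),"w",round(s["grip_width"],3))
E
python3 -c "
from h import *
go(545,20,330)"
```

```text
d [-310.4 -501.4  -90.7] roll 4.21 phi -64.7 q6 -0.22 pos [ 223.9 -474.6  238.8] t 0.1 F [ 0.2 -0.9 -0.8] w 0.997
```

Emit:
move_arm --rows '[[[-310,-501,-90,4.2,1],[-310,-501,-90,4.2,1],[-310,-501,-90,4.2,1],[-310,-501,-90,4.2,1],[-310,-501,-90,4.2,1],[-310,-501,-90,4.2,1],[-310,-501,-90,4.2,1],[-310,-501,-90,4.2,1],[-310,-501,-90,4.2,1],[-310,-501,-90,4.2,1],[-310,-501,-90,4.2,1],[-310,-501,-90,4.2,1]]]' --squeeze 25

```text
time_s: 1.6
eef_pos: [544.5, 19.0, 328.8]
ee_rot: [0.0, 0.707, -0.707, -0.001]
force: [-0.3, -0.7, -0.2]
grip_width: 1.001
```

```bash
python3 -c "
from h import *
go(545,20,330)
c=cap('wrist','w1'); print(c['xyz'],c['vertical_fov'],c['attitude'])"
```

```text
d [-1.  -0.5 -1.2] roll 0.01 phi -90.0 q6 1.39 pos [544.5  19.  328.8] t 1.6 F [-0.3 -0.7 -0.2] w 1.001
[614.71131586  19.66267081 462.94861979] 67.02974355978331 [ 0.10021949  0.70027729 -0.69964164 -0.10034612]
```

View pics/w1.png

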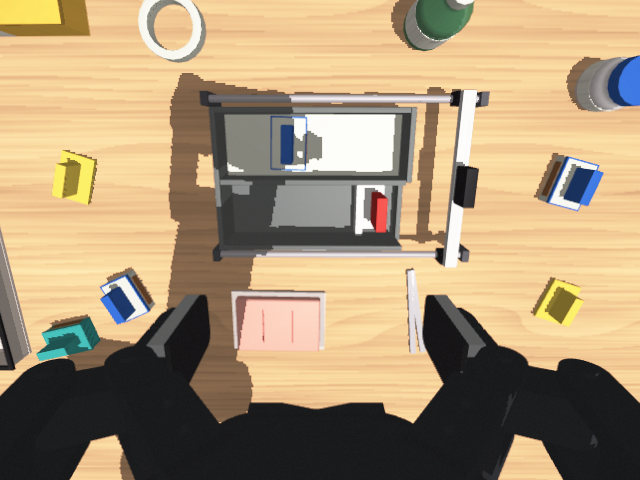

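Picture 4 (wrist) shows the whole box and all five cassettes:
- Shallow tall tab (287,145); red follower tab (379,212).
- Outer talls (118,304) and (584,185).
- Flats (68,178) and (563,300).

```bash
python3 - <<'E'
from h import *
c=ld("w1"); T=ld("top0")
for n,p,z in [("TL",(211,109),64),("TR",(416,107),64),("BL",(219,247),64),("div R",(408,182),64),("div L",(219,182),64),("bartab top",None,104)]:
    if p: print(n,np.round(onz(c,*p,z),1))
h=cv2.cvtColor(c["color"],cv2.COLOR_BGR2HSV)
def edge(m,u,v,r):
    k=np.zeros_like(m); k[v-r:v+r,u-r:u+r]=m[v-r:v+r,u-r:u+r]; x=np.stack(np.nonzero(k)[::-1],1).astype(np.float32); return cv2.minAreaRect(x),x
b=cv2.inRange(h,(105,130,40),(128,255,255)); r=cv2.inRange(h,(0,150,60),(8,255,255)); k=cv2.inRange(h,(0,0,0),(180,255,50))
for n,m,p in [("S",b,(287,145)),("L",b,(118,304)),("R",b,(584,185)),("red",r,(379,212))]:
    e,x=edge(m,*p,28); print(n,e,len(x), cv2.boundingRect(x))
t=cv2.resize(c["color"][80:280,190:490],None,fx=2.6,fy=2.6,interpolation=cv2.INTER_CUBIC); cv2.imwrite("pics/c2.png",t)
E
```

```text
TL [634.9 129.1  64. ]
TR [637.  -84.4  64. ]
BL [483.5 131.9  64. ]
div R [559.  -81.7  64. ]
div L [558.8 126.3  64. ]
S ((288.5, 143.0), (52.0, 35.0), 90.0) 487 (271, 117, 36, 53)
L ((121.15383911132812, 298.2307434082031), (42.1572151184082, 35.50081253051758), 56.3099365234375) 786 (100, 276, 46, 48)
R ((575.8556518554688, 183.82476806640625), (40.20771026611328, 52.391868591308594), 23.96249008178711) 1016 (556, 157, 47, 54)
red ((378.5, 212.0), (40.0, 15.0), 90.0) 556 (371, 192, 16, 41)
```

View pics/c2.png

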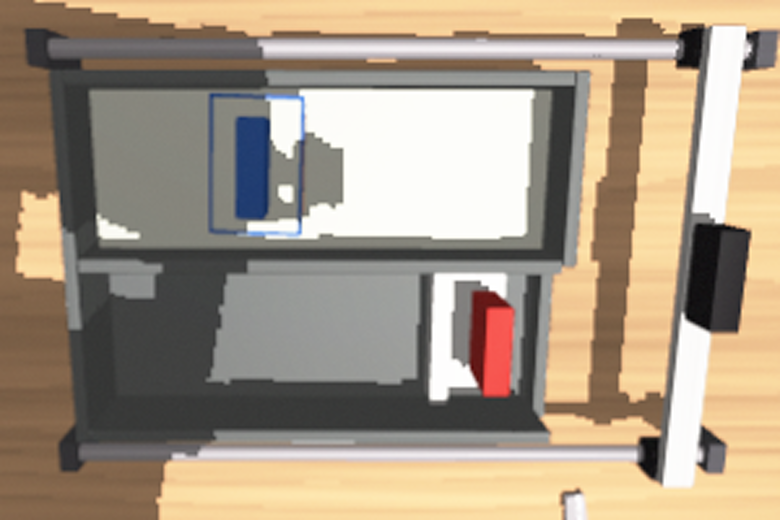

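Picture 5 (crop): rim corners are at crop (52,72), (590,72), (550,437) and (78,440). The shallow tall's tab is (236–269, 117–218) and the red tab top is (483–513, 292–308).

```bash
python3 - <<'E'
from h import *
from scipy.optimize import least_squares
c=ld("w1"); T=ld("top0"); u=lambda a,b:(190+a/2.6,80+b/2.6)
C=[(-79,-109,(550,437)),(79,-109,(590,72)),(79,109,(52,72)),(-79,109,(78,440))]
C=[((79,109),u(52,72)),((79,-109),u(590,72)),((-79,-109),u(550,437)),((-79,109),u(78,440))]
def W(p,b,z): 
    co,si=np.cos(p[2]),np.sin(p[2]); return np.array([p[0]+co*b[0]-si*b[1],p[1]+si*b[0]+co*b[1],z])
f=lambda p:np.concatenate([proj(c,W(p,b,p[3]))-q for b,q in C])
s=least_squares(f,[558,22,0,64]); print("box x,y,yaw,zrim",np.round(s.x,3),np.round(s.fun,1))
f2=lambda p:np.concatenate([proj(c,W(p,b,64))-q for b,q in C]); s2=least_squares(f2,[558,22,0]); print("fixed z",np.round(s2.x,3))
for n,p,t in [("S tab",u(253,135),(275.3,196.2)),("red top",u(498,300),(318.9,229.6)),("bartab",u(728,232),(351.9,210.2))]:
    print(n,np.round(onz(c,*p,{"S":76,"r":60,"b":104}[n[0]]),1),np.round(tri(c,p,T,t)[0],1))
print("red top edges y", [np.round(onz(c,*u(x,300),60),1) for x in(483,513)])
E
```

```text
box x,y,yaw,zrim [ 5.57715e+02  2.38500e+01 -5.00000e-03  5.54630e+01] [-0.1 -0.6 -2.1  0.6  2.4  1.1  0.  -1.1]
fixed z [ 5.58385e+02  2.37610e+01 -5.00000e-03]
S tab [611.9  49.1  76. ] [611.5  53.5  29.4]
red top [543.3 -54.   60. ] [530.8 -59.2   4.6]
bartab [ 577.2 -131.5  104. ] [ 568.8 -140.3   71.6]
red top edges y [array([543.3, -47.6,  60. ]), array([543.4, -60.5,  60. ])]
```

Emit:
move_arm --rows '[[[-30,-52,40,0,1],[-30,-52,100,0,1],[-30,-52,160,0,1],[-30,-52,210,0,1],[-30,-52,240,0,1],[-30,-52,260,0,1],[-30,-52,271,0,1],[-30,-52,271,0,1],[-30,-52,271,0,-1],[-30,-52,271,0,-1],[-30,-52,271,0,-1],[-30,-52,271,0,-1]]]' --squeeze 24

```text
time_s: 3.15
eef_pos: [596.2, 49.0, 58.2]
ee_rot: [-0.0, 0.707, -0.707, -0.001]
force: [-0.2, 0.5, -0.6]
grip_width: 0.14
```

Emit:
move_arm --rows '[[[0,0,0,0,-1],[0,0,0,0,-1],[0,0,0,0,-1],[0,0,-10,0,-1],[0,0,-20,0,-1]]]'

```text
time_s: 3.78
eef_pos: [596.4, 49.0, 79.1]
ee_rot: [-0.0, 0.707, -0.707, -0.0]
force: [-0.8, -0.7, -2.0]
grip_width: 0.135
```

```bash
python3 -c "
from h import *
go(520.4,92,140,-90.3)
c=cap('wrist','w2')"
```

```text
d [-43.1  76.  -60.8] roll 0.05 phi -90.0 q6 1.46 pos [596.4  49.   79.1] t 3.8 F [-0.8 -0.7 -2. ] w 0.135
```

View pics/w2.png

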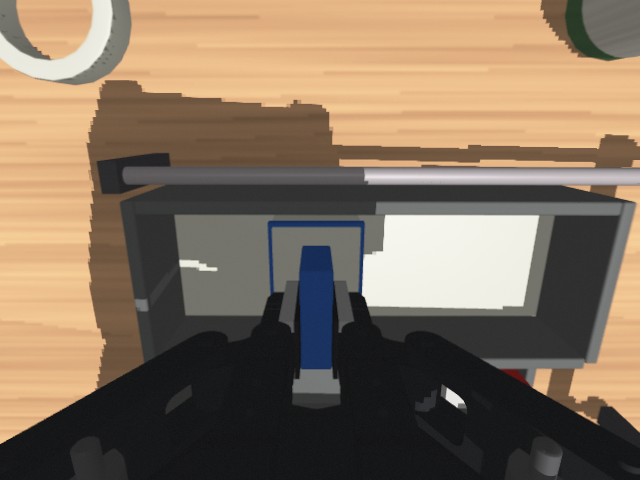

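Picture 6: the blue tab is held between the pads, with its far end at (316,247) and the lid's far edge at v=222.

```bash
python3 -c "
from h import *
c=ld('w2')
print('tab far x -20:',onz(c,316,247,97.)[0]-20,'lid far -29:',onz(c,316,222,67.)[0]-29, onz(c,316,222,67.)[1])
print('rim far x',onz(c,380,202,64),onz(c,380,190,64), 'end walls', onz(c,122,201,64),onz(c,634,201,64))"
```

```text
tab far x -20: 608.3841856902934 lid far -29: 600.5045915571561 49.56741110016215
rim far x [637.37398929  22.80808253  64.        ] [642.41842699  23.05712258  64.        ] end walls [637.80518884 130.79757233  64.        ] [637.90040257 -83.99900428  64.        ]
```

Emit:
move_arm --rows '[[[0,0,-61,0,-1],[-20,35,-61,0,-1],[-43,79,-61,0,-1],[-43,79,-61,0,-1],[-43,79,-40,0,-1],[-43,79,-10,0,-1],[-43,79,15,0,-1],[-43,79,30,0,-1],[-43,79,36.5,0,-1],[-43,79,36.5,0,-1],[-43,79,36.5,0,-0.44],[-43,79,36.5,0,-0.44]]]'

```text
time_s: 5.32
eef_pos: [518.6, 91.9, 44.6]
ee_rot: [-0.002, 0.707, -0.707, 0.001]
force: [-0.1, 0.6, 0.2]
grip_width: 0.283
```

Emit:
move_arm --rows '[[[0,0,0,0,-0.44],[0,0,-30,0,-0.44],[0,0,-80,0,-0.4],[0,0,-140,0,0],[0,0,-200,0,1],[0,0,-258,0,1],[0,0,-258,0,1]]]'

```text
time_s: 6.2
eef_pos: [518.7, 91.8, 307.2]
ee_rot: [-0.005, 0.707, -0.707, 0.004]
force: [0.1, 0.0, -0.3]
grip_width: 1.001
```

```bash
python3 -c "
from h import *
go(397,275,90,-45)
c=cap('wrist','w3')"
```

```text
d [-183.2  124.4  215.7] roll -7.5 phi -90.0 q6 1.52 pos [518.7  91.8 307.2] t 6.2 F [ 0.1  0.  -0.3] w 1.001
```

View pics/w3.png

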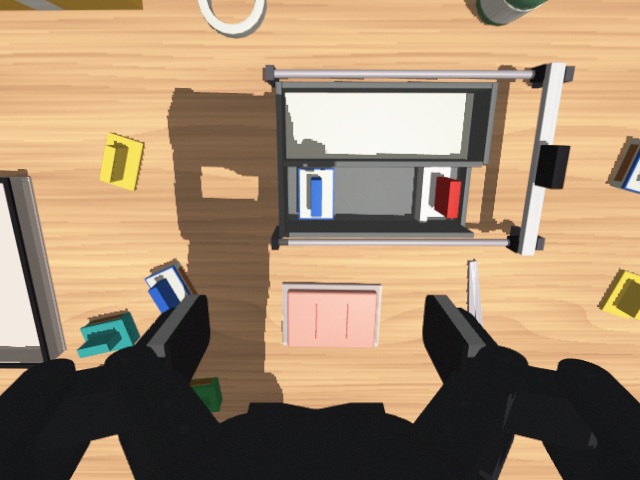

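Picture 7: the first tall stands upright in the deep channel at (316,195). Next is the left tall, tab at (163,297).

```bash
python3 -c "
from h import *
go(397,274,150,-66);go(397,274,36.5,-66)
c=ld('w3')
print(onz(c,163,294,50),onz(c,149,286,54),onz(c,177,311,34), 'placed', onz(c,316,178,60))"
```

```text
d [-182.2  122.   153.3] roll -4.0 phi -90.0 q6 1.52 pos [518.   91.8 304.1] t 6.2 F [-0.2 -0.6 -0.9] w 0.999
d [-182.1  122.8  266.8] roll -4.0 phi -90.0 q6 1.52 pos [518.   91.8 304.1] t 6.2 F [-0.2 -0.6 -0.9] w 0.999
[406.14798887 272.34501138  50.        ] [418.0512769  285.63588194  54.        ] [375.81090486 264.84667802  34.        ] placed [543.1474568   92.18143523  60.        ]
```

Emit:
move_arm --rows '[[[-60,40,40,-1.5,0.4],[-120,80,80,-3,0.4],[-183,120,130,-4,0.4],[-183,120,180,-4,0.4],[-183,120,220,-4,0.4],[-183,120,250,-4,0.4],[-183,120,266,-4,0.4],[-183,120,266.5,-4,0.4],[-183,120,266.5,-4,-1],[-183,120,266.5,-4,-1],[-183,120,266.5,-4,-1],[-183,120,266.5,-4,-1]]]' --squeeze 24

```text
time_s: 7.75
eef_pos: [399.9, 274.9, 37.1]
ee_rot: [-0.002, 0.839, -0.545, 0.003]
force: [-0.5, -0.9, 1.9]
grip_width: 0.135
```

Emit:
move_arm --rows '[[[0,0,0,0,-1],[0,0,0,0,-1],[0,0,-30,0,-1],[0,0,-70,0,-1],[0,0,-105,0,-1],[0,0,-105,0,-1]]]'

```text
time_s: 8.5
eef_pos: [400.1, 275.2, 144.2]
ee_rot: [-0.004, 0.839, -0.545, 0.004]
force: [-0.0, 0.7, -1.4]
grip_width: 0.131
```

```bash
python3 -c "
from h import *
go(518,48,141,-90.3)
c=cap('wrist','w4')"
```

```text
d [255.5 -15.2   4.1] roll 4.05 phi -66.0 q6 1.51 pos [400.1 275.2 144.2] t 8.5 F [-0.   0.7 -1.4] w 0.131
```

View pics/w4.png

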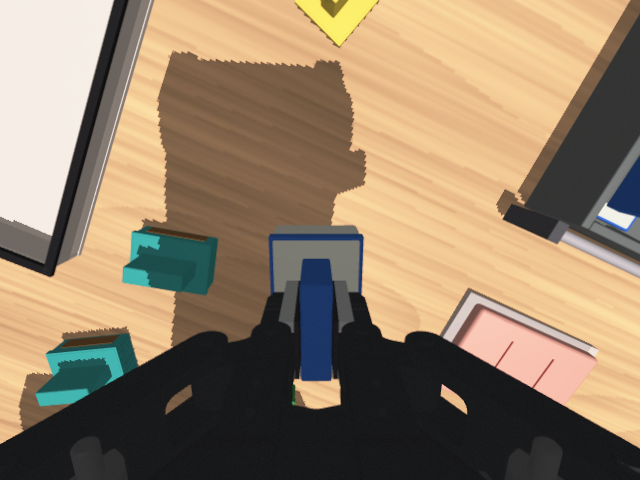

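Picture 8: the second tall is held squarely (lid far edge v=235). I carry it to the middle of the deep channel.

Emit:
move_arm --rows '[[[60,-5,0,1.5,-1],[115,-10,0,3,-1],[170,-14,0,4.05,-1],[220,-17,0,4.05,-1],[257,-19,2,4.05,-1],[257,-19,2,4.05,-1],[257,-19,2,4.05,-1]]]'

```text
time_s: 9.43
eef_pos: [520.4, 48.4, 140.2]
ee_rot: [0.003, -0.705, 0.709, -0.002]
force: [-0.1, -0.3, -1.2]
grip_width: 0.136
```

```bash
python3 -c "
from h import *
go(522,48,43,-90.3)"
```

```text
d [ 0.5 -0.9 97.2] roll 0.0 phi -90.3 q6 1.44 pos [520.4  48.4 140.2] t 9.4 F [-0.1 -0.3 -1.2] w 0.136
```

Emit:
move_arm --rows '[[[0,-1,30,0,-1],[0,-1,60,0,-1],[0,-1,80,0,-1],[0,-1,92,0,-1],[0,-1,97,0,-1],[0,-1,97,0,-1],[0,-1,97,0,-0.44],[0,-1,97,0,-0.44],[0,-1,97,0,-0.44],[0,-1,50,0,-0.44],[0,-1,0,0,0],[0,-1,-60,0,0.5]]]'

```text
time_s: 10.92
eef_pos: [520.5, 48.3, 201.5]
ee_rot: [0.003, -0.705, 0.709, -0.001]
force: [0.6, 0.0, 0.4]
grip_width: 0.697
```

Emit:
move_arm --rows '[[[0,0,-60,0,1],[0,0,-110,0,1],[0,0,-110,0,1]]]'

```text
time_s: 11.3
eef_pos: [520.8, 48.0, 315.3]
ee_rot: [0.005, -0.705, 0.709, -0.004]
force: [0.4, -0.2, -0.3]
grip_width: 1.0
```

```bash
python3 - <<'E'
from h import *
c=cap('wrist','w5'); T=cap('top','top5')
h=cv2.cvtColor(c["color"],cv2.COLOR_BGR2HSV)
for n,lo,hi in [("blue",(105,130,40),(128,255,255)),("yel",(22,120,90),(34,255,255))]:
  for im,nm in((c,"w"),(T,"t")):
    m=cv2.inRange(cv2.cvtColor(im["color"],cv2.COLOR_BGR2HSV),lo,hi)
    l,_,st,ce=cv2.connectedComponentsWithStats(m)
    print(n,nm,[(np.round(ce[i]).astype(int).tolist(),int(st[i][4])) for i in range(1,l) if st[i][4]>40])
go(553,-295,150,-70)
E
```

```text
blue w [([592, 162], 185), ([620, 168], 1051), ([281, 171], 44), ([309, 198], 131), ([277, 197], 445), ([315, 199], 403), ([282, 218], 41)]
blue t [([73, 10], 2509), ([429, 5], 4127), ([447, 82], 724), ([423, 170], 299), ([415, 216], 79), ([597, 377], 3855)]
yel w [([88, 164], 1897), ([592, 294], 1712)]
yel t [([602, 203], 4571), ([172, 221], 283), ([424, 284], 344)]
d [343.2 -34.2 160.6] roll -3.38 phi -90.3 q6 1.44 pos [519.8  48.1 311.1] t 11.4 F [-0.1  0.5 -0.3] w 0.996
```

View pics/w5.png

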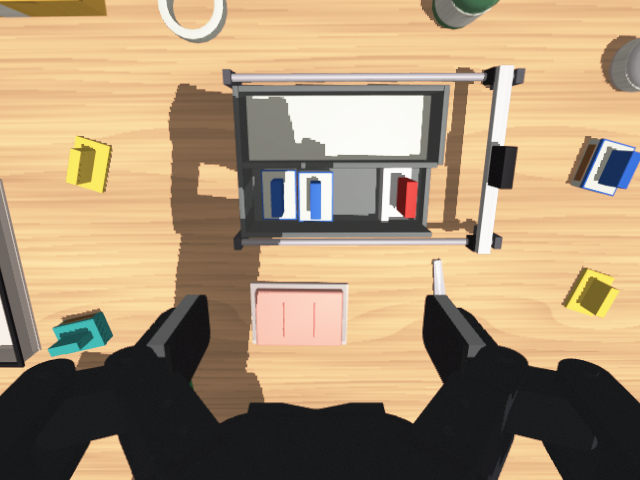

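Picture 9: two talls stand side by side in the deep channel at (278,197) and (315,199), with the follower behind them. Next is the right tall (620,168), whose position is unchanged.

```bash
python3 -c "
from h import *
go(553,-294,160,-105);go(553,-294,37,-105)
c=ld('w5');print(onz(c,620,168,45), onz(c,632,155,54), onz(c,622,188,54))"
```

```text
d [342.2 -34.3 150.6] roll 2.45 phi -90.3 q6 1.44 pos [519.8  48.1 311.1] t 11.4 F [-0.1  0.5 -0.3] w 0.996
d [342.4 -33.7 273.6] roll 2.45 phi -90.3 q6 1.44 pos [519.8  48.1 311.1] t 11.4 F [-0.1  0.5 -0.3] w 0.996
[ 552.38663362 -289.0676981    45.        ] [ 566.99186126 -291.61278135   54.        ] [ 531.42856211 -288.55438715   54.        ]
```

Emit:
move_arm --rows '[[[60,-6,20,1,0.4],[120,-12,40,2,0.4],[180,-18,60,2.4,0.4],[240,-24,80,2.4,0.4],[300,-30,110,2.4,0.4],[340,-33,150,2.4,0.4],[340,-33,200,2.4,0.4],[340,-33,240,2.4,0.4],[340,-33,265,2.4,0.4],[340,-33,273.5,2.4,0.4],[340,-33,273.5,2.4,0.4],[340,-33,273.5,2.4,-1]]]'

```text
time_s: 12.9
eef_pos: [552.8, -291.9, 38.1]
ee_rot: [0.003, -0.611, 0.792, -0.002]
force: [0.5, -0.5, -0.0]
grip_width: 0.504
```

Emit:
move_arm --rows '[[[0,0,0,0,-1],[0,0,0,0,-1],[0,0,0,0,-1],[0,0,0,0,-1],[0,0,-30,0,-1],[0,0,-80,0,-1],[0,0,-130,0,-1],[0,0,-130,0,-1]]]'

```text
time_s: 13.9
eef_pos: [553.2, -292.8, 172.1]
ee_rot: [0.004, -0.611, 0.792, -0.005]
force: [0.4, -0.5, -1.8]
grip_width: 0.134
```

```bash
python3 - <<'E'
from h import *
go(520,4,165,-90.3)
c=cap('wrist','w6'); a=ld('w4')
s=np.hstack([i["color"][180:480,220:420] for i in (ld('w2'),a,c)]); cv2.imwrite("pics/c6.png",s)
E
```

```text
d [-278.7  107.4    5.6] roll -2.4 phi -104.7 q6 1.15 pos [ 553.2 -292.8  172.1] t 13.9 F [ 0.4 -0.5 -1.8] w 0.134
```

View pics/c6.png

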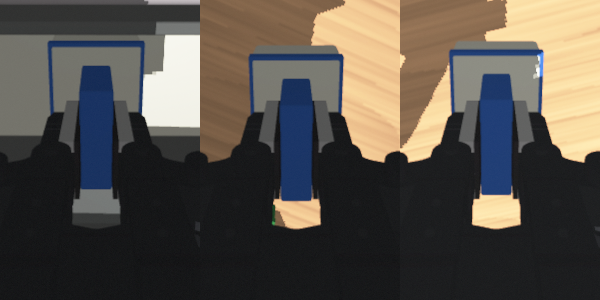

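Picture 10: the third tall is held squarely. I carry it to the box.

Emit:
move_arm --rows '[[[-60,25,0,-1,-1],[-115,45,2,-2,-1],[-170,66,4,-2.4,-1],[-225,87,5,-2.4,-1],[-278,107,6,-2.4,-1],[-278,107,6,-2.4,-1],[-278,107,6,-2.4,-1]]]'

```text
time_s: 14.82
eef_pos: [519.0, 3.6, 161.6]
ee_rot: [0.002, -0.705, 0.709, -0.002]
force: [-1.2, -1.1, -0.8]
grip_width: 0.134
```

```bash
python3 -c "
from h import *
go(520.4,4,43,-90.3)"
```

```text
d [ -0.5  -0.7 118.6] roll 0.0 phi -90.3 q6 1.36 pos [519.    3.6 161.6] t 14.8 F [-1.2 -1.1 -0.8] w 0.134
```

Emit:
move_arm --rows '[[[0,-1,40,0,-1],[0,-1,75,0,-1],[0,-1,100,0,-1],[0,-1,113,0,-1],[0,-1,118.5,0,-1],[0,-1,118.5,0,-1],[0,-1,118.5,0,-0.44],[0,-1,118.5,0,-0.44],[0,-1,118.5,0,-0.44],[0,-1,70,0,-0.44],[0,-1,20,0,0],[0,-1,-40,0,0.5]]]'

```text
time_s: 16.32
eef_pos: [519.2, 3.7, 202.9]
ee_rot: [0.002, -0.705, 0.709, -0.002]
force: [0.2, 0.4, -0.5]
grip_width: 0.698
```

Emit:
move_arm --rows '[[[0,0,-60,0,1],[0,0,-110,0,1],[0,0,-110,0,1]]]'

```text
time_s: 16.7
eef_pos: [519.6, 3.6, 316.6]
ee_rot: [0.004, -0.705, 0.709, -0.005]
force: [-0.1, 0.2, -1.0]
grip_width: 1.0
```

```bash
python3 - <<'E'
from h import *
c=cap('wrist','w7'); T=cap('top','top7')
m=cv2.inRange(cv2.cvtColor(T["color"],cv2.COLOR_BGR2HSV),(22,120,90),(34,255,255))
l,_,st,ce=cv2.connectedComponentsWithStats(m)
print([(np.round(ce[i],1).tolist(),int(st[i][4]),np.round(onz(T,*ce[i],15),1)[:2]) for i in range(1,l) if st[i][4]>40])
t=np.hstack([cv2.resize(T["color"][a-25:a+25,b-25:b+25],None,fx=6,fy=6,interpolation=cv2.INTER_CUBIC) for a,b in((221,172),(284,424))])
w=cv2.resize(c["color"],None,fx=600/640,fy=600/640); cv2.imwrite("pics/c7.png",np.vstack([w[:290],t]))
go(0,0,0)
E
```

```text
[([602.0, 203.1], 4565, array([ 583.4, -785.7])), ([172.6, 221.1], 316, array([554.8, 318.9])), ([424.0, 283.7], 344, array([ 384.9, -315.1]))]
d [  6.3 519.9 310. ] roll -0.05 phi -90.3 q6 1.36 pos [518.5   3.8 312.4] t 16.8 F [ 0.5 -0.1 -0.7] w 0.998
```

View pics/c7.png

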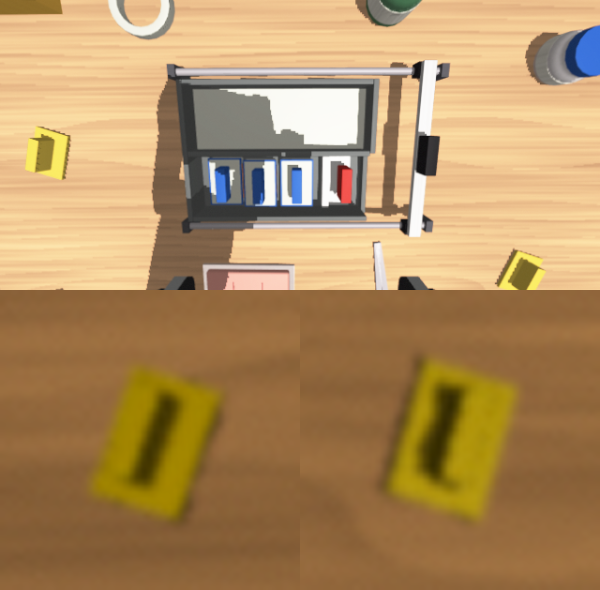

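Picture 11: three talls in a row in front of the follower. Flats are at (47,153) and (521,270), both with the long axis about -18°. I take the left flat first.

```bash
python3 -c "
from h import *
go(556,320,20,-108.5)"
```

```text
d [-316.4  -34.6  292.5] roll 3.04 phi -90.3 q6 1.36 pos [518.5   3.8 312.4] t 16.8 F [ 0.5 -0.1 -0.7] w 0.998
```

Emit:
move_arm --rows '[[[-60,-7,20,1,0.4],[-120,-14,40,2,0.4],[-180,-20,60,3,0.4],[-240,-27,90,3,0.4],[-300,-34,130,3,0.4],[-316,-35,180,3,0.4],[-316,-35,230,3,0.4],[-316,-35,265,3,0.4],[-316,-35,285,3,0.4],[-316,-35,292,3,0.4],[-316,-35,292,3,0.4],[-316,-35,292,3,-1]]]'

```text
time_s: 18.3
eef_pos: [557.1, 319.8, 21.9]
ee_rot: [0.003, -0.586, 0.81, -0.002]
force: [-0.6, 0.1, -0.5]
grip_width: 0.504
```

Emit:
move_arm --rows '[[[0,0,0,0,-1],[0,0,0,0,-1],[0,0,0,0,-1],[0,0,0,0,-1],[0,0,-30,0,-1],[0,0,-80,0,-1],[0,0,-120,0,-1],[0,0,-120,0,-1]]]'

```text
time_s: 19.3
eef_pos: [557.4, 320.2, 145.2]
ee_rot: [0.006, -0.586, 0.81, -0.003]
force: [-0.6, 0.5, -2.2]
grip_width: 0.136
```

```bash
python3 - <<'E'
from h import *
go(596,75,140,-90.3)
c=cap('wrist','w8'); cv2.imwrite("pics/c8.png",c["color"][180:480,170:470])
E
```

```text
d [ 220.7 -113.5    5. ] roll -3.0 phi -108.3 q6 2.23 pos [557.4 320.2 145.2] t 19.3 F [-0.6  0.5 -2.2] w 0.136
```

View pics/c8.png

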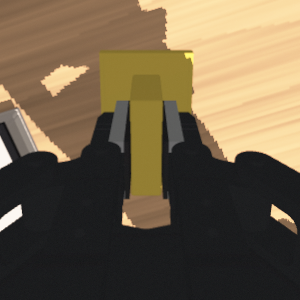

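Picture 12: the flat is held squarely, tab at crop (146,140).

Emit:
move_arm --rows '[[[60,-30,2,-1,-1],[115,-58,4,-2,-1],[170,-86,5,-3,-1],[221,-113,5,-3,-1],[221,-113,5,-3,-1],[221,-113,5,-3,-1]]]'

```text
time_s: 20.1
eef_pos: [593.8, 74.8, 136.3]
ee_rot: [0.003, -0.705, 0.709, -0.001]
force: [-0.1, 1.0, -0.8]
grip_width: 0.135
```

```bash
python3 -c "
from h import *
go(596,75,43.2,-90.3); c=cap('wrist','w9')"
```

```text
d [-0.1 -1.6 93.1] roll 0.0 phi -90.3 q6 1.5 pos [593.8  74.8 136.3] t 20.1 F [-0.1  1.  -0.8] w 0.135
```

Emit:
move_arm --rows '[[[0,-2,30,0,-1],[0,-2,60,0,-1],[0,-2,80,0,-1],[0,-2,89,0,-1],[0,-2,93,0,-1],[0,-2,93,0,-1],[0,-2,93,0,-0.44],[0,-2,93,0,-0.44],[0,-2,93,0,-0.44],[0,-2,50,0,-0.44],[0,-2,0,0,0],[0,-2,-60,0,0.4]]]'

```text
time_s: 21.65
eef_pos: [595.0, 75.3, 197.7]
ee_rot: [0.002, -0.706, 0.709, -0.001]
force: [-0.3, -0.1, 0.6]
grip_width: 0.686
```

```bash
python3 - <<'E'
from h import *
T=cap('top','top9')
m=cv2.inRange(cv2.cvtColor(T["color"],cv2.COLOR_BGR2HSV),(22,120,70),(34,255,255))
l,_,st,ce=cv2.connectedComponentsWithStats(m)
print([(np.round(ce[i],1).tolist(),int(st[i][4]),np.round(onz(T,*ce[i],15),1)[:2]) for i in range(1,l) if st[i][4]>40])
go(385,-315,20.5,-106.5)
E
```

```text
[([601.2, 203.8], 4745, array([ 581.5, -783.6])), ([271.9, 204.9], 92, array([592.2,  64.5])), ([423.9, 283.6], 360, array([ 385.2, -314.9]))]
d [391.2 214.8 182.1] roll 2.71 phi -90.2 q6 1.5 pos [597.8  75.2 206.9] t 21.7 F [ 1.3 -1.2  8.5] w 0.699
```

Emit:
move_arm --rows '[[[50,27,0,1,0.4],[100,55,0,2,0.4],[150,82,0,2.7,0.4],[200,110,0,2.7,0.4],[250,137,0,2.7,0.4],[300,165,20,2.7,0.4],[350,192,50,2.7,0.4],[391,215,90,2.7,0.4],[391,215,130,2.7,0.4],[391,215,160,2.7,0.4],[391,215,177,2.7,0.4],[391,215,182,2.7,0.4]]]'

```text
time_s: 23.2
eef_pos: [384.5, -314.5, 19.8]
ee_rot: [0.008, -0.599, 0.801, -0.005]
force: [-0.6, -0.5, 0.9]
grip_width: 0.698
```

Emit:
move_arm --rows '[[[0,0,0,0,0.4],[0,0,0,0,-1],[0,0,0,0,-1],[0,0,0,0,-1],[0,0,0,0,-1],[0,0,0,0,-1],[0,0,-30,0,-1],[0,0,-80,0,-1],[0,0,-130,0,-1],[0,0,-130,0,-1]]]'

```text
time_s: 24.45
eef_pos: [383.1, -315.9, 153.0]
ee_rot: [0.008, -0.599, 0.801, -0.008]
force: [0.5, -0.5, -1.1]
grip_width: 0.135
```

```bash
python3 - <<'E'
from h import *
go(596,15,165,-90.3)
c=cap('wrist','w10'); b=ld('w8'); cv2.imwrite("pics/c10.png",np.hstack([b["color"][180:480,170:470],c["color"][180:480,170:470]]))
E
```

```text
d [-377.6 -110.9   -8.6] roll -2.69 phi -106.4 q6 0.92 pos [ 383.1 -315.9  153. ] t 24.4 F [ 0.5 -0.5 -1.1] w 0.135
```

View pics/c10.png

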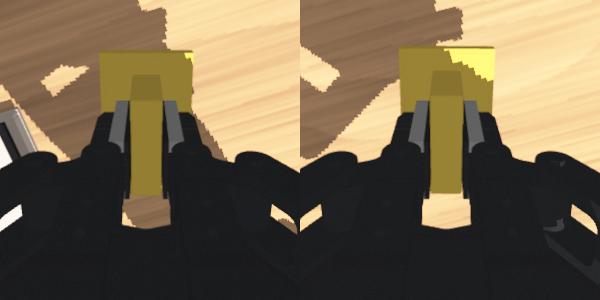

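Picture 13: the second flat is held the same way as the first.

Emit:
move_arm --rows '[[[-50,-15,-10,-1,-1],[-100,-30,-15,-2,-1],[-155,-46,-15,-2.7,-1],[-210,-62,-12,-2.7,-1],[-265,-78,-10,-2.7,-1],[-320,-94,-9,-2.7,-1],[-378,-111,-9,-2.7,-1],[-378,-111,-9,-2.7,-1],[-378,-111,-9,-2.7,-1],[-378,-111,-9,-2.7,-1]]]'

```text
time_s: 25.75
eef_pos: [595.0, 15.0, 163.2]
ee_rot: [0.006, -0.705, 0.709, -0.007]
force: [-0.3, -0.6, -0.2]
grip_width: 0.135
```

```bash
python3 -c "
from h import *
go(596,15,43,-90.3)"
```

```text
d [ -0.    1.2 120.2] roll -0.0 phi -90.3 q6 1.4 pos [595.   15.  163.2] t 25.8 F [-0.3 -0.6 -0.2] w 0.135
```

Emit:
move_arm --rows '[[[0,1,40,0,-1],[0,1,75,0,-1],[0,1,100,0,-1],[0,1,114,0,-1],[0,1,120,0,-1],[0,1,120,0,-1],[0,1,120,0,-0.44],[0,1,120,0,-0.44],[0,1,120,0,-0.44],[0,1,70,0,-0.44],[0,1,20,0,0],[0,1,-40,0,0.4]]]'

```text
time_s: 27.25
eef_pos: [592.8, 15.1, 204.5]
ee_rot: [0.006, -0.705, 0.709, -0.006]
force: [-0.3, 0.0, 0.5]
grip_width: 0.688
```

```bash
python3 - <<'E'
from h import *
T=cap('top','top11'); S=cap('side','side11'); c=cap('wrist','w11'); go(520,-54,44,-90.3)
a=cv2.resize(S["color"][190:330,200:400],None,fx=2.8,fy=2.8,interpolation=cv2.INTER_CUBIC); b=cv2.resize(c["color"][60:400,80:560],(560,396)); cv2.imwrite("pics/c11.png",np.vstack([a,b])[:,:])
print(a.shape)
E
```

```text
d [ 69.1  78.  160.7] roll -0.0 phi -90.3 q6 1.4 pos [594.4  14.9 206.5] t 27.4 F [ 0.5 -0.7 -0.7] w 0.701
(392, 560, 3)
```

```bash
python3 -c "
import cv2;i=cv2.imread('pics/c11.png');cv2.imwrite('pics/c11b.png',cv2.resize(i,None,fx=600/788,fy=600/788))"
```

```text
(no output)
```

View pics/c11b.png

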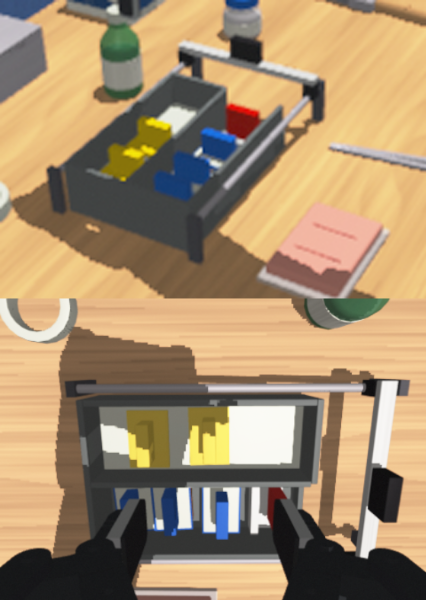

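Picture 14: all three talls are in the deep channel and both flats are in the shallow one, with nothing proud of the rim. Next I grip the follower tab.

Emit:
move_arm --rows '[[[35,39,0,0,-0.05],[69,75,0,0,-0.05],[69,75,30,0,-0.05],[69,75,70,0,-0.05],[69,75,110,0,-0.05],[69,76,145,0,-0.05],[69,76,160.5,0,-0.05],[69,76,160.5,0,-0.05],[69,76,160.5,0,-1],[69,76,160.5,0,-1],[69,76,160.5,0,-1],[69,76,160.5,0,-1]]]' --squeeze 30

```text
time_s: 28.9
eef_pos: [522.7, -54.1, 45.5]
ee_rot: [0.009, -0.705, 0.709, -0.01]
force: [-0.1, -0.6, 6.4]
grip_width: 0.135
```

```bash
python3 -c "
from h import *
go(520,-19.2,44,-90.3)"
```

```text
d [-34.9   2.9   1.4] roll 0.0 phi -90.3 q6 1.24 pos [522.7 -54.1  45.5] t 28.9 F [-0.1 -0.6  6.4] w 0.135
```

Emit:
move_arm --rows '[[[-2,0,0,0,-1],[-4,0,0,0,-1],[-6,0,0,0,-1],[-8.5,0,0,0,-1],[-11,0,0,0,-1],[-13.5,0,0,0,-1],[-16,0,0,0,-1],[-18.5,0,0,0,-1],[-21,0,0,0,-1],[-23,0,0,0,-1],[-25,0,0,0,-1],[-26,0,0,0,-1]]]'

```text
time_s: 30.4
eef_pos: [522.8, -28.1, 45.5]
ee_rot: [0.009, -0.705, 0.709, -0.01]
force: [-4.1, -3.6, 4.3]
grip_width: 0.134
```

Emit:
move_arm --rows '[[[-1,0,0,0,-1],[-2,0,0,0,-1],[-3,0,0,0,-1],[-4,0,0,0,-1],[-4.5,0,0,0,-1],[-4.5,0,0,0,-1]]]'

```text
time_s: 31.15
eef_pos: [522.8, -23.6, 45.6]
ee_rot: [0.009, -0.705, 0.709, -0.01]
force: [-3.1, -4.0, 3.8]
grip_width: 0.133
```

```bash
python3 - <<'E'
from h import *
go(520,-19.2,44,-90.3); c=cap('wrist','w12'); cv2.imwrite('pics/c12.png',cv2.resize(c["color"][100:480,60:580],None,fx=1.5,fy=1.5))
E
```

```text
d [-4.4  2.8  1.5] roll 0.0 phi -90.3 q6 1.3 pos [522.8 -23.6  45.6] t 31.1 F [-3.1 -4.   3.8] w 0.133
```

Emit:
move_arm --rows '[[[-0.7,0,0,0,-1],[-1.4,0,0,0,-1],[-2,0,0,0,-1],[-2,0,0,0,-1]]]'

```text
time_s: 31.7
eef_pos: [522.8, -21.6, 45.6]
ee_rot: [0.009, -0.705, 0.709, -0.01]
force: [-3.4, -3.8, 2.9]
grip_width: 0.134
```

Emit:
move_arm --rows '[[[-0.5,0,0,0,-1],[-1,0,0,0,-1],[-1,0,0,0,-1]]]'

```text
time_s: 32.08
eef_pos: [522.8, -20.6, 45.5]
ee_rot: [0.009, -0.705, 0.709, -0.01]
force: [-3.2, -3.6, 3.1]
grip_width: 0.133
```

Emit:
move_arm --rows '[[[-0.5,0,0,0,-1],[-1,0,0,0,-1],[-1,0,0,0,-1]]]'

```text
time_s: 32.45
eef_pos: [522.8, -20.0, 45.6]
ee_rot: [0.008, -0.705, 0.709, -0.01]
force: [-2.8, -6.3, 3.5]
grip_width: 0.133
```

Emit:
move_arm --rows '[[[-0.6,0,0,0,-1],[-1,0,0,0,-1],[-1,0,0,0,-1]]]'

```text
time_s: 32.83
eef_pos: [522.8, -19.9, 45.6]
ee_rot: [0.008, -0.705, 0.709, -0.011]
force: [-3.5, -9.3, 2.9]
grip_width: 0.137
```

Emit:
move_arm --rows '[[[-0.6,0,0,0,-1],[-1.2,0,0,0,-1],[-1.2,0,0,0,-1],[-1.2,0,0,0,-1]]]'

```text
time_s: 33.33
eef_pos: [522.8, -19.9, 45.6]
ee_rot: [0.007, -0.705, 0.709, -0.012]
force: [-4.7, -12.7, 3.3]
grip_width: 0.133
```

```bash
python3 - <<'E'
from h import *
T=cap('top','top13');c=cap('wrist','w13'); S=cap('side','side13')
a=cv2.resize(c["color"][170:400,60:460],(800,460)); s=cv2.resize(S["color"][210:310,220:340],(400,333),interpolation=cv2.INTER_CUBIC); t=cv2.resize(T["color"][170:260,235:345],(400,333),interpolation=cv2.INTER_CUBIC)
o=np.vstack([a,np.hstack([s,t])]); o=cv2.resize(o,None,fx=600/o.shape[0],fy=600/o.shape[0]); cv2.imwrite('pics/c13.png',o)
go(520,0,44)
E
```

```text
d [-19.9   2.9   1.4] roll -0.05 phi -90.3 q6 1.31 pos [522.8 -19.9  45.6] t 33.5 F [ -3.3 -11.8   3. ] w 0.134
```

View pics/c13.png

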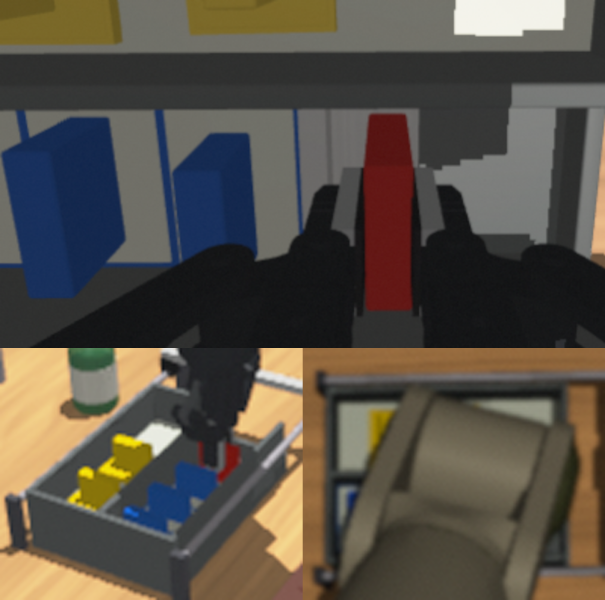

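Picture 15: the row is closed up between follower and end wall with no gaps visible, and the force rose to 12 N with no motion, so it is tight. Now I back off 6 mm and release.

Emit:
move_arm --rows '[[[2,0,0,0,-1],[4,0,0,0,-1],[6,0,0,0,-1],[6,0,0,0,-1],[6,0,0,0,-1],[6,0,0,0,-1]]]'

```text
time_s: 34.22
eef_pos: [522.8, -25.9, 45.6]
ee_rot: [0.007, -0.705, 0.709, -0.012]
force: [-2.0, 0.5, 1.4]
grip_width: 0.131
```

Emit:
move_arm --rows '[[[0,0,0,0,-0.44],[0,0,0,0,-0.44],[0,0,0,0,-0.44],[0,0,-30,0,-0.44],[0,0,-80,0,-0.2],[0,0,-130,0,0],[0,0,-160,0,0],[0,0,-160,0,0]]]'

```text
time_s: 35.22
eef_pos: [519.3, -25.1, 207.6]
ee_rot: [0.008, -0.705, 0.709, -0.014]
force: [0.2, 0.3, -1.3]
grip_width: 0.5
```

```bash
python3 - <<'E'
from h import *
c=cap('wrist','w14'); go(558,-136,88,-90.3); T=ld('top0'); 
T2=cap('top','top14')
k=cv2.inRange(cv2.cvtColor(c["color"],cv2.COLOR_BGR2HSV),(0,0,0),(180,255,45)); print(c['xyz'])
cv2.imwrite('pics/c14.png',c['color'])
for y in(-141,-136,-131): print(proj(c,(558,y,104)))
E
```

```text
d [110.1 -36.6 119.5] roll 0.0 phi -90.3 q6 1.3 pos [518.6 -24.9 205.8] t 35.3 F [ 0.1  0.5 -0.4] w 0.497
[585.17464188 -23.65135754 343.91826244]
[490.07566006 183.31607699]
[482.5843211  183.35031291]
[475.08764569 183.38490805]
```

View pics/c14.png

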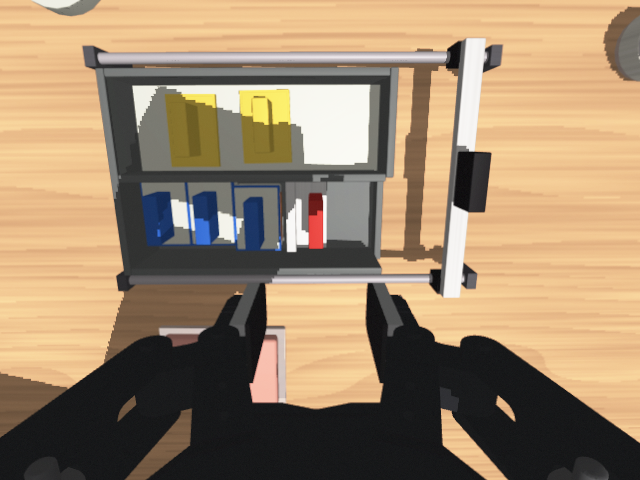

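Picture 16: three talls are tight at the end wall (158, 206, 256), and there is a gap before the follower face (285). Two flats are in the shallow channel. The bar tab top is at (481,182), which matches (558,-136,104). Now I grip the bar.

Emit:
move_arm --rows '[[[55,-18,0,0,-0.05],[110,-37,0,0,-0.05],[110,-37,0,0,-0.05],[110,-37,40,0,-0.05],[110,-37,80,0,-0.05],[110,-37,108,0,-0.05],[110,-37,118.5,0,-0.05],[110,-37,118.5,0,-0.05],[110,-37,118.5,0,-1],[110,-37,118.5,0,-1],[110,-37,118.5,0,-1],[110,-37,118.5,0,-1]]]'

```text
time_s: 36.83
eef_pos: [558.2, -135.8, 89.0]
ee_rot: [0.007, -0.705, 0.709, -0.012]
force: [-0.0, 0.8, 6.5]
grip_width: 0.135
```

Emit:
move_arm --rows '[[[-3,0,0,0,-1],[-9,0,0,0,-1],[-16,0,0,0,-1],[-24,0,0,0,-1],[-32,0,0,0,-1],[-40,0,0,0,-1],[-48,0,0,0,-1],[-56,0,0,0,-1],[-64,0,0,0,-1],[-72,0,0,0,-1],[-80,0,0,0,-1],[-84,0,0,0,-1]]]'

```text
time_s: 38.33
eef_pos: [558.3, -51.0, 89.0]
ee_rot: [0.007, -0.706, 0.708, -0.012]
force: [-6.3, -2.6, 8.6]
grip_width: 0.133
```

```bash
python3 -c "
from h import *
go(558.5,123,89,-90.3)"
```

```text
d [-174.     0.5   -1.2] roll 0.01 phi -90.2 q6 1.27 pos [558.3 -51.   89. ] t 38.3 F [-6.3 -2.6  8.6] w 0.133
```

Emit:
move_arm --rows '[[[-4,-0.5,-0.5,0,-1],[-12,-0.5,-0.5,0,-1],[-21,-0.5,-0.5,0,-1],[-30,-0.5,-0.5,0,-1],[-39,-0.5,-0.5,0,-1],[-48,-0.5,-0.5,0,-1],[-57,-0.5,-0.5,0,-1],[-66,-0.5,-0.5,0,-1],[-75,-0.5,-0.5,0,-1],[-83,-0.5,-0.5,0,-1],[-89,-0.5,-0.5,0,-1],[-92,-0.5,-0.5,0,-1]]]'

```text
time_s: 39.83
eef_pos: [558.4, 41.9, 89.0]
ee_rot: [0.007, -0.706, 0.708, -0.011]
force: [-7.5, -1.6, 6.4]
grip_width: 0.135
```

Emit:
move_arm --rows '[[[-4,0,0,0,-1],[-11,0,0,0,-1],[-19,0,0,0,-1],[-27,0,0,0,-1],[-35,0,0,0,-1],[-43,0,0,0,-1],[-51,0,0,0,-1],[-59,0,0,0,-1],[-67,0,0,0,-1],[-74,0,0,0,-1],[-79,0,0,0,-1],[-82,0,0,0,-1]]]'

```text
time_s: 41.32
eef_pos: [558.5, 124.8, 89.0]
ee_rot: [0.007, -0.706, 0.708, -0.011]
force: [-7.1, -2.1, 8.4]
grip_width: 0.132
```

```bash
python3 -c "
from h import *
go(558.5,123,89,-90.3)"
```

```text
d [1.8 0.  0. ] roll 0.02 phi -90.2 q6 1.6 pos [558.5 124.8  89. ] t 41.3 F [-7.1 -2.1  8.4] w 0.132
```

Nothing caught the bar. I ease on to the far stop.

Emit:
move_arm --rows '[[[-1.5,0,0,0,-1],[-3,0,0,0,-1],[-4,0,0,0,-1],[-4,0,0,0,-1]]]'

```text
time_s: 41.82
eef_pos: [558.5, 128.0, 89.0]
ee_rot: [0.006, -0.706, 0.708, -0.011]
force: [-5.8, -7.7, 4.3]
grip_width: 0.131
```

Emit:
move_arm --rows '[[[-1,0,0,0,-1],[-2,0,0,0,-1],[-2,0,0,0,-1]]]'

```text
time_s: 42.2
eef_pos: [558.5, 128.0, 89.0]
ee_rot: [0.004, -0.706, 0.708, -0.012]
force: [-5.8, -15.1, 5.2]
grip_width: 0.133
```

Emit:
move_arm --rows '[[[-1,0,0,0,-1],[-2,0,0,0,-1],[-2,0,0,0,-1]]]'

```text
time_s: 42.58
eef_pos: [558.5, 128.0, 89.0]
ee_rot: [0.003, -0.706, 0.708, -0.013]
force: [-5.5, -14.7, 5.1]
grip_width: 0.132
```

The far stop is at y=128, giving 264 mm of travel from the start. Now back to the parking place.

Emit:
move_arm --rows '[[[3,0,0,0,-1],[10,0,0,0,-1],[19,0,0,0,-1],[29,0,0,0,-1],[39,0,0,0,-1],[49,0,0,0,-1],[59,0,0,0,-1],[69,0,0,0,-1],[79,0,0,0,-1],[88,0,0,0,-1],[95,0,0,0,-1],[98,0,0,0,-1]]]'

```text
time_s: 44.08
eef_pos: [558.3, 29.3, 89.2]
ee_rot: [0.003, -0.706, 0.709, -0.013]
force: [9.6, 1.1, -19.9]
grip_width: 0.138
```

Emit:
move_arm --rows '[[[3,0,0,0,-1],[10,0,0,0,-1],[19,0,0,0,-1],[29,0,0,0,-1],[39,0,0,0,-1],[49,0,0,0,-1],[59,0,0,0,-1],[69,0,0,0,-1],[79,0,0,0,-1],[88,0,0,0,-1],[95,0,0,0,-1],[98,0,0,0,-1]]]'

```text
time_s: 45.58
eef_pos: [558.1, -69.3, 89.2]
ee_rot: [0.004, -0.705, 0.709, -0.013]
force: [12.4, 1.4, -23.9]
grip_width: 0.134
```

```bash
python3 -c "
from h import *
go(558,-139,89,-90.3)"
```

```text
d [69.7 -0.2  1.2] roll 0.0 phi -90.3 q6 1.25 pos [558.1 -69.3  89.2] t 45.6 F [ 12.4   1.4 -23.9] w 0.134
```

Emit:
move_arm --rows '[[[3,0,0.8,0,-1],[10,0,0.8,0,-1],[18,0,0.8,0,-1],[26,0,0.8,0,-1],[35,0,0.8,0,-1],[44,0,0.8,0,-1],[53,0,0.8,0,-1],[60,0,0.8,0,-1],[65,0,0.8,0,-1],[68,0,0.8,0,-1],[69.5,0,0.8,0,-1],[69.5,0,0.8,0,-1]]]'

```text
time_s: 47.08
eef_pos: [558.0, -139.4, 89.1]
ee_rot: [0.004, -0.705, 0.709, -0.014]
force: [7.7, -0.2, -5.6]
grip_width: 0.131
```

Emit:
move_arm --rows '[[[0,0,0,0,-0.3],[0,0,0,0,-0.3],[0,0,0,0,-0.3],[0,0,0,0,-0.3],[0,0,-30,0,-0.3],[0,0,-80,0,0],[0,0,-130,0,0],[0,0,-180,0,0],[0,0,-180,0,0],[0,0,-180,0,0]]]'

```text
time_s: 48.32
eef_pos: [553.4, -136.7, 268.2]
ee_rot: [0.003, -0.705, 0.709, -0.013]
force: [0.3, -0.1, -1.2]
grip_width: 0.502
```

Emit:
move_arm --rows '[[[-50,15,0,0,0],[-100,30,0,0,0],[-110,37,0,0,0],[-110,37,0,0,0],[-110,37,0,0,0]]]'

```text
time_s: 48.95
eef_pos: [517.2, -27.6, 265.4]
ee_rot: [0.003, -0.705, 0.709, -0.013]
force: [-0.0, -0.5, 0.0]
grip_width: 0.502
```

```bash
python3 - <<'E'
from h import *
c=cap('wrist','w15'); T=cap('top','top15'); go(0,0,0)
def blobs(c,lo,hi):
    m=cv2.inRange(cv2.cvtColor(c["color"],cv2.COLOR_BGR2HSV),lo,hi); m[300:]=0
    l,_,st,ce=cv2.connectedComponentsWithStats(m); return [(ce[i],st[i]) for i in range(1,l) if st[i][4]>60]
for n in("w14","w15"):
    c=ld(n); print(n)
    for k,lo,hi,z in(("blue",(105,130,40),(128,255,255),45),("yel",(22,120,60),(34,255,255),30),("red",(0,150,60),(8,255,255),50)):
        for ce,st in blobs(c,lo,hi): print(k,np.round(onz(c,*ce,z)[:2],0),st[:5].tolist())
g=cv2.cvtColor(ld("w15")["color"],cv2.COLOR_BGR2GRAY); c=ld("w15")
for y in(-147,-141,-139,-133): print("bar tab",y,np.round(proj(c,(558,y,104))))
m=(g[:, :]<45); u,v=map(int,np.round(proj(c,(558,-140,104)))); r=np.nonzero(m[v,u-40:u+40])[0]+u-40; print("dark row",r.min(),r.max())
E
```

```text
d [-27.7 523.3 253.3] roll -0.06 phi -90.4 q6 1.3 pos [517.2 -27.6 265.5] t 49.0 F [0.6 0.5 0.5] w 0.499
w14
blue [522.  69.] [141, 182, 141, 69, 3971]
yel [598.  15.] [239, 89, 53, 74, 3524]
yel [595.  76.] [165, 94, 55, 73, 3616]
red [521. -25.] [309, 194, 14, 55, 760]
w15
blue [ 665. -312.] [606, 13, 34, 61, 1639]
blue [520.  34.] [200, 172, 83, 59, 940]
blue [525. 107.] [165, 181, 25, 43, 878]
blue [525.  67.] [208, 180, 20, 45, 757]
yel [598.  15.] [246, 93, 45, 63, 2530]
yel [595.  76.] [183, 97, 47, 62, 2599]
red [522. -25.] [305, 182, 13, 46, 511]
bar tab -147 [460. 171.]
bar tab -141 [453. 171.]
bar tab -139 [450. 171.]
bar tab -133 [443. 171.]
dark row 433 442
```

```bash
python3 - <<'E'
from h import *
c=ld("w15"); m=cv2.inRange(cv2.cvtColor(c["color"],cv2.COLOR_BGR2HSV),(105,130,40),(128,255,255))
v=int(proj(c,(521,27,60))[1]); 
for vv in (v-8,v,v+8):
    r=np.nonzero(m[vv,150:300])[0]+150; g=np.split(r,np.nonzero(np.diff(r)>1)[0]+1); print(vv,[(int(a[0]),int(a[-1]),round(onz(c,a[0],vv,60)[1]),round(onz(c,a[-1],vv,60)[1])) for a in g if len(a)>2])
print("lid end y",onz(c,283,200,30)[1], "red", onz(c,311,186,60))
E
```

```text
199 [(167, 187, 111, 92), (209, 226, 71, 55), (251, 265, 31, 18)]
207 [(168, 188, 111, 92), (210, 227, 71, 55), (252, 266, 31, 18)]
215 [(168, 189, 111, 91), (211, 227, 70, 55), (252, 266, 31, 18)]
lid end y 3.5701077275940953 red [540.98459133 -25.46715056  60.        ]
```

```bash
python3 -c "
from h import *
print(ctrl.finish_job())"
```

```text
the job is handed in; nothing more can be done
None
```

The job is done and handed in; the hand-in gives no verdict, so whether it passed is not confirmed.

- **Packing:** All three talls are in the deep channel, including the one left in the shallow channel by mistake, and both flats are in the shallow channel. I gripped the talls with 24 N set, which I take to be about 12 N per pad.
- **Follower:** I slid it up until the force rose to about 12 N with no further motion, then backed it off 6 mm.
- **Sweep bar:** It went to its far stop at y = 128 mm and back without catching, and is parked about 3 mm from its parked stop.

**Last checks:**
- The last wrist picture put the talls at an even 40 mm spacing. The flats had not moved and the bar was parked.
- The gap from follower to row came out at 6 mm from the gripper's travel and 3 to 4.5 mm from the camera. They disagree slightly but both lie within 2.5 to 11 mm.
- On the way back, the grip pulled up on the bar with about 24 N until I eased it. That is below the limit, and nothing was disturbed.

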